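# Set the rack-squaring fence with its handwheel and square the tube rack against it

## Robot

A 6-joint arm with a two-finger parallel gripper is mounted at the origin on a cart in front of the work surface, level with it; the furniture and walls round the work are solid. World frame = base frame: x ahead of the robot, y to its left, z up, the work surface at z = 0. Lengths are in m, angles in rad, forces in N, time in s.
With the tool pointing down it reaches from about 0.25 to 0.85 m from the base axis. Payload 12.5 kg.
Tool frame: the origin (TCP) lies midway between the tips of the shut fingers; the grasp point (between the pads) lies 19 mm behind it (ctrl.grasp_offset is the distance from the TCP to the grasp point, in m); z points along the fingers, y is the line along which they close (so a half turn about z gives the same grasp; the last joint's range is limited). The gripper opens to 93 mm and grips with 3 to 60 N. Pads are 15 mm wide; open, the fingers measure 128 mm over their backs; the gripper's body (75 mm by 188 mm) begins 65 mm behind the grasp point.
Start: joints at [1.121, 0.351, 1.652, -0, 1.139, -0.085], TCP at [0.196, 0.514, 0.219] pointing down, gripper open.
Joint ranges: [-2.75, 2.75], [-0.79, 2.1], [0.01, 2.65], [-1.57, 4.71], [0.07, 3.14], [-2.87, 2.87]. Speed limits (rad/s): [2.22, 2.22, 2.79, 3.14, 3.14, 3.14].

## Interface

Orientations are given as a 3x3 rotation matrix whose columns are the frame's x, y, z axes.
In Python, from rig import ctrl gives the robot as it stands.
- The arm moves only by the shell command python3 -m inch 'ROWS' [FORCE]. ROWS is JSON, one flat list of numbers, 7 for each row, row after row: the finger opening in cm, from 0 to 9.3, then the shift along the tool's x, y, z in cm, then the turn, a rotation vector about the tool's x, y, z in rad. In form: [claw, x, y, z, wx, wy, wz, claw, x, y, z, wx, wy, wz, ...]. A call has 1 to 10 rows; each row is the pose to reach, as a shift and turn from the pose commanded when the call began, along the tool's axes at that moment; what a row does not reach only later rows make up. A row lasts 1/8 s, in which the tool goes at most 62.5 mm and 10.7 degrees, less where a joint would pass 70% of its speed; a pose out of reach is approached as far as the arm can. A call with a gripper value outside its range is refused whole. The fingers move at their own pace and stop on an object; FORCE is the grip in N (left out, the last holds). Time passes only in rows, so rows that repeat a pose let the fingers close. It gives the time, the measured TCP pose, the force, the opening and the grip force at its end, in the units of the state.
- ctrl.state(): the state, without advancing time (a new reading comes with each control period).
- ctrl.read_camera(name): name is "scene" or "top" or "wrist"; returns the picture (480x640x3 uint8, red, green, blue); there is no depth.
- ctrl.camera_params(name): a dict with "fx", "fy", "cx", "cy" (pixels), "k1" (the pictures are not rectified: a ray, as slopes to the right and down, at radius r is drawn at 1 + k1 r^2 times it, then the intrinsics apply), "pose" (4x4, takes a point from camera to world coordinates); the wrist camera has in their place "hand_eye" (4x4, takes a point from camera to tool coordinates, whose origin is the TCP and whose axes are the flange's). Camera axes: x right, y down, z forward; pixel columns grow to the right and rows downward; lengths in m; the calibration is good to about 2 mm. A picture is of the moment at which its call begins: read the wrist's pose just before it. camera_params takes no time and is no camera call.
- ctrl.hand_in(): hands the job in; it is judged then, once.
Trained networks look in the newest picture that a camera, given by its name, has taken for a name from the list of things; names that differ only in an ending like _2 or _b are one class to them, and where a whole thing is asked for, a point or a joint stands for the part that bears it (a point fixed in the world has none). Each returns a list of dicts, best first, with "conf" (0 to 1); they miss things now and then, are a little off and sometimes report something else, mostly with a low value. They report only what shows in the picture. A call takes as long as a camera call.
- ctrl.look_for(camera, name): "position" ([column, row] in pixels, amid what is visible of it).
- ctrl.outline_of(camera, name): "pixels" (480x640 bool, what is visible of it) and "position" ([column, row] in pixels, amid what is visible of it).
The state is a dict: "time": time; "joints": joint angles; "dq": joint speeds; "effort": joint torques, N m; "eef_pos": TCP position; "tcp_rot": TCP orientation; "contact_force": force on the tool from outside, world axes, zero at the start; "moment": the same for the moment, N m; "gripper_width": opening from 0.0 (shut) to 1.0 (fully open); "finger_force": force on a finger pad.
Only numpy, scipy, OpenCV 4.12 (cv2) and the standard library are available. Lean on these libraries where they do the work, as an engineer would, in place of code of your own. Each camera call takes 0.05 s, during which the arm holds its last target. There are 200 camera calls.

## Task

On the bench stands a squaring fixture with a sliding fence. First turn its horizontal handwheel, a part turn at a time, until the fence's pointer is in line with the pointed clip on the scale bar (the square clip is only a spare), moving the fence by the wheel alone and never by pushing on it. Then slide the white tube rack along the bench, without lifting or tipping it, until its long side lies flat against the fence along its whole length, the fence still on its mark; leave the flask, the stack of plates and the single plate where they are.

Things in the scene. Friction and masses are not known exactly. Their poses are not given: they have to be found in the camera images.
- fixture: Fixed squaring fixture, grey paint and aluminium. Origin on the worktop straight below the handwheel's axis; x away from the robot along the fence's length, y to the left along the fence's travel (stands turned by up to 0.1 rad). A column of 15 mm radius with a foot flange (34 mm radius, 12 mm high) carries the wheel; a 50 mm wide, 12 mm high foot runs from it along +x.
- guard (a point): Middle of the front edge of the flat grey guard over the far side of the wheel, on the guard's top (82 mm up), 32 mm along +x of the wheel's axis. The guard runs from this edge 100 mm along +x and 108 mm to either side (y); the gearbox, as high and wide, follows to x = 230 mm. So the wheel can be worked only on the robot's side of this edge, about a half circle.
- wheel_hub (a point): Centre of the horizontal handwheel, on its vertical axis in its mid-plane, 55 mm above the worktop. Hub of 18 mm radius, top 14 mm above this point. Black rim: round bar 14 mm thick, 88 mm radius to its middle. Four straight steel spokes, 12 mm thick. The windows between them are open and take shut fingertips, which can push a spoke sideways; the rim can also be pinched.
- handwheel (a joint): Handwheel angle, rad, positive anticlockwise from above, range -6 to 6, starts within 0.5 of 0. At 0 the spokes point along the fixture's +x, +y, -x, -y; they turn with it. Stiff (0.3 N m, some 5 to 6 N on a spoke), stays where it is left. It drives the fence: +1 rad moves the fence 10 mm along the fixture's +y, -1 rad 10 mm along -y.
- fence: Sliding aluminium fence: straight bar 230 mm long, 12 mm thick, 2 to 46 mm above the worktop, with a low foot flange behind it (+y). Origin at worktop level, middle of the face the rack shall lie against; x along the bar, that face looks along -y. At wheel angle 0 it lies at fixture x = 30, y = -227 mm; travel 60 mm either way. It yields only to more than about 25 N.
- fence_pointer (a point): Tip of the black wedge-shaped pointer (34 mm wide) on the fence's carriage, pointing along the fixture's +x (away from the robot), 36 mm above the worktop, 215 mm along x and 32 mm along y from the fence's origin.
- mark (a point): Tip of the pointed clip: black plastic, 34 mm wide, on the light scale bar, its wedge point towards the pointer (fixture -x), 36 mm above the worktop; axes parallel to the fixture's. The fence is set when both tips have the same fixture y (within 3 mm); a gap along x remains. It starts 35 to 55 mm to one side or the other of the fence's middle position.
- square_clip: The spare clip on the scale bar: the same clip but with a square end, no point. Not to be used. Origin at the middle of its width, on top of the scale bar.
- track_end (a point): Top of the end block of the fence's track, 34 mm high. The track with its shaft (30 mm high) and, behind it, the scale bar (30 mm high, clips to 42 mm) run from here along the fixture's +y to the gearbox, at fixture x 180 to 285 mm.
- rack_mid (a point): Centre of the loose white tube rack, a straight-sided block 246 mm long, 104 mm wide, 62 mm high, about 0.25 kg, on the worktop. Its y axis runs along the length towards the robot, its x axis across the width towards the fence. It stands to the right (-y) of the fence, turned up to 0.35 rad from parallel; too wide to grasp, it is pushed on its right-hand long side.
- rack_near_corner (a point): On the rack's long side that shall touch the fence, half-way up, 120 mm from the rack's middle towards its robot-side end.
- rack_far_corner (a point): The same, 120 mm from the rack's middle towards its far end.
- flask: Loose conical glass flask, 80 mm foot, 145 mm high, left of the handwheel: leave alone. Origin at the centre of its foot.
- plate_stack: Loose taped stack of round culture plates, 97 mm across, 108 mm high, to the right of the rack near its far end: leave alone. Origin at the centre of its underside.
- plate: Loose single culture plate, 93 mm across, 15 mm high, to the right of the rack near its robot-side end: leave alone. Origin at the centre of its underside.

How it is judged:
By the outcome, as a careful person would: the job done as asked, in the order asked, and still so for the second after the job is handed in, with the robot touching nothing.
It also fails if it takes over 72 s, if anything falls off the work surface, if the arm or the gripper's body presses on something with over 40 N, if the wrist force passes 120 N, or if a joint passes its speed limit or range.

## Working session

There is one attempt and no reset: what is moved stays moved. The work goes in short steps, Python scripts to look and compute and a shell command to move; the robot and the scene stay as the last step left them, time stands still between calls to the robot, and variables do not carry over. Pictures are saved under pics/ and viewed, at most 10 in all, crops included, and the job is handed in when it is done.

```bash
mkdir -p pics; ls
cat > h.py <<'E'
import numpy as np, cv2
from rig import ctrl
def ray(cam,px,st=None):
    p=ctrl.camera_params(cam)
    K=np.array([[p['fx'],0,p['cx']],[0,p['fy'],p['cy']],[0,0,1.]])
    s=cv2.undistortPoints(np.array([[px]],float),K,np.array([p['k1'],0,0,0.]))[0,0]
    if 'pose' in p: T=np.array(p['pose'])
    else:
        st=st or ctrl.state(); M=np.eye(4); M[:3,:3]=st['tcp_rot']; M[:3,3]=st['eef_pos']; T=M@np.array(p['hand_eye'])
    return T[:3,3],T[:3,:3]@np.array([s[0],s[1],1])
def at(cam,px,z,st=None):
    o,d=ray(cam,px,st); return o+d*(z-o[2])/d[2]
def proj(cam,X,st=None):
    p=ctrl.camera_params(cam)
    if 'pose' in p: T=np.array(p['pose'])
    else:
        st=st or ctrl.state(); M=np.eye(4); M[:3,:3]=st['tcp_rot']; M[:3,3]=st['eef_pos']; T=M@np.array(p['hand_eye'])
    c=np.linalg.inv(T)@np.append(X,1); a=c[:2]/c[2]; a=a*(1+p['k1']*(a@a)); return [p['fx']*a[0]+p['cx'],p['fy']*a[1]+p['cy']]
E
python3 - <<'E'
from h import *
np.set_printoptions(precision=4,suppress=True)
Z=dict(guard=.082,wheel_hub=.055,handwheel=.055,fence=.046,fence_pointer=.036,mark=.036,square_clip=.03,track_end=.034,rack_mid=.062,rack_near_corner=.031,rack_far_corner=.031,flask=.05,plate_stack=.1,plate=.015)
for c in ['top','scene']:
    im=ctrl.read_camera(c); cv2.imwrite(f'pics/{c}0.png',im[:,:,::-1])
    for n,z in Z.items():
        for r in ctrl.look_for(c,n)[:2]: print(c,n,round(r['conf'],2),np.round(r['position']),at(c,r['position'],z))
s=ctrl.state(); print(s['time'],s['tcp_rot'])
E
```

```text
pics
top guard 0.76 [268. 222.] [0.6127 0.2592 0.082 ]
top guard 0.45 [367. 287.] [ 0.4514 -0.1015  0.082 ]
top wheel_hub 0.58 [265. 224.] [0.6207 0.2725 0.055 ]
top wheel_hub 0.51 [250. 262.] [0.4665 0.2782 0.055 ]
top handwheel 0.61 [248. 255.] [0.4901 0.2905 0.055 ]
top handwheel 0.58 [267. 223.] [0.6257 0.2656 0.055 ]
top fence 0.78 [304. 252.] [0.5509 0.122  0.046 ]
top fence_pointer 0.6 [301. 252.] [0.5515 0.1314 0.036 ]
top mark 0.49 [267. 226.] [0.6287 0.2679 0.036 ]
top mark 0.43 [326. 213.] [0.7273 0.0881 0.036 ]
top square_clip 0.63 [303. 200.] [0.7675 0.1765 0.03  ]
top track_end 0.63 [267. 227.] [0.6256 0.2692 0.034 ]
top rack_mid 0.92 [365. 288.] [ 0.4545 -0.0956  0.062 ]
top rack_near_corner 0.75 [363. 289.] [ 0.4679 -0.0918  0.031 ]
top rack_far_corner 0.92 [366. 289.] [ 0.4692 -0.1002  0.031 ]
top rack_far_corner 0.39 [301. 253.] [0.5512 0.1311 0.031 ]
top flask 0.55 [164. 225.] [0.5401 0.6045 0.05  ]
top plate_stack 0.71 [434. 259.] [ 0.5857 -0.2899  0.1   ]
top plate_stack 0.44 [365. 289.] [ 0.4312 -0.0973  0.1   ]
top plate 0.92 [453. 347.] [ 0.3431 -0.3931  0.015
[... 354 characters left out ...]
. 218.] [0.7398 0.0943 0.036 ]
scene square_clip 0.43 [330. 208.] [0.756  0.1841 0.03  ]
scene square_clip 0.31 [276. 215.] [0.6082 0.267  0.03  ]
scene track_end 0.62 [275. 216.] [0.5965 0.2588 0.034 ]
scene rack_mid 0.65 [328. 285.] [ 0.4311 -0.1292  0.062 ]
scene rack_near_corner 0.83 [328. 282.] [ 0.471  -0.0867  0.031 ]
scene rack_far_corner 0.85 [328. 285.] [ 0.4609 -0.0998  0.031 ]
scene flask 0.59 [194. 189.] [0.5153 0.5649 0.05  ]
scene plate_stack 0.69 [427. 286.] [ 0.5496 -0.3284  0.1   ]
scene plate 0.88 [394. 376.] [ 0.3439 -0.4073  0.015 ]
scene plate 0.21 [326. 284.] [ 0.4772 -0.0763  0.015 ]
1.5 [[-0.9342  0.3568  0.    ]
 [ 0.3568  0.9342  0.    ]
 [-0.      0.     -1.    ]]
```

Run:
```python
import cv2
a=cv2.imread('pics/top0.png')[170:370,130:490]; cv2.imwrite('pics/top0c.png',cv2.resize(a,None,fx=2.2,fy=2.2,interpolation=cv2.INTER_CUBIC))
```

```text
(no output)
```

View pics/top0c.png

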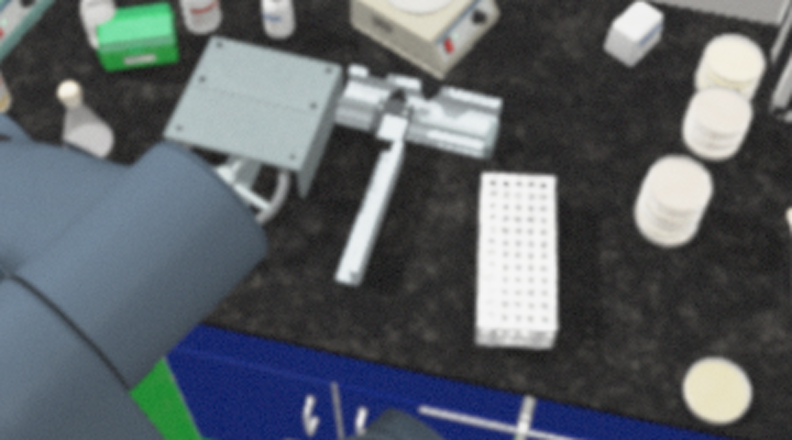

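The picture shows the wheel partly hidden by the arm (crop ~(250,190)). The fence runs from crop (350,275) to (395,125), with the clips near crop (380,66) and possibly (431,95). The rack is at crop (517,260). I'll go above the fixture for a close look.

```bash
python3 -m inch '[0,-12,-8,-6,0,0,-0.12, 0,-24,-16,-12,0,0,-0.24, 0,-36.7,-24.9,-18,0,0,-0.365, 0,-36.7,-24.9,-18,0,0,-0.365, 0,-36.7,-24.9,-18,0,0,-0.365, 0,-36.7,-24.9,-18,0,0,-0.365, 0,-36.7,-24.9,-18,0,0,-0.365, 0,-36.7,-24.9,-18,0,0,-0.365, 0,-36.7,-24.9,-18,0,0,-0.365, 0,-36.7,-24.9,-18,0,0,-0.365]'
python3 - <<'E'
from h import *
np.set_printoptions(precision=4,suppress=True)
s=ctrl.state(); print(s['tcp_rot'],s['dq'],ctrl.camera_params('wrist'))
im=ctrl.read_camera('wrist'); cv2.imwrite('pics/w1.png',im[:,:,::-1])
Z=dict(guard=.082,wheel_hub=.055,fence_pointer=.036,mark=.036,square_clip=.03,track_end=.034)
for n,z in Z.items():
    for r in ctrl.look_for('wrist',n)[:2]: print(n,round(r['conf'],2),np.round(r['position']),at('wrist',r['position'],z,s))
E
```

```text
time: 2.75
eef_pos: [0.4498, 0.1506, 0.3982]
tcp_rot: [[-1.0, -0.0, -0.001], [-0.0, 1.0, 0.0], [0.001, 0.0, -1.0]]
contact_force: [-0.6, -0.4, -0.4]
gripper_width: 0.011
finger_force: 0.0
[[-1.     -0.     -0.0008]
 [-0.0001  1.      0.0001]
 [ 0.0008  0.0001 -1.    ]] [ 0.0215 -0.0005  0.0069 -0.0009  0.0007  0.0005] {'fx': 331.0026787615055, 'fy': 331.0026787615055, 'cx': 321.2524030373391, 'cy': 236.633964777517, 'k1': -0.052700882607572254, 'hand_eye': array([[-0.0002, -0.9688, -0.2477,  0.0686],
       [ 1.    , -0.0003,  0.0002,  0.0004],
       [-0.0003, -0.2477,  0.9688, -0.1653],
       [ 0.    ,  0.    ,  0.    ,  1.    ]])}
guard 0.87 [438. 252.] [0.5278 0.3301 0.082 ]
wheel_hub 0.94 [437. 250.] [0.5328 0.3382 0.055 ]
fence_pointer 0.69 [310. 212.] [0.4744 0.1321 0.036 ]
mark 0.24 [  9. 136.] [ 0.3484 -0.3527  0.036 ]
track_end 0.9 [436. 251.] [0.5414 0.3441 0.034 ]
```

View pics/w1.png

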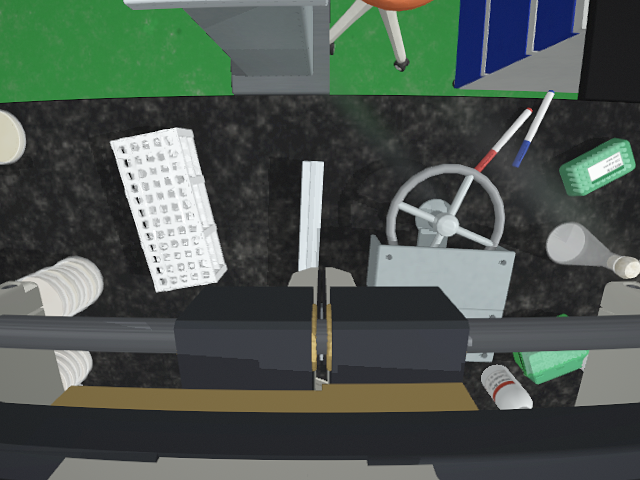

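Clear view: hub at about (447,226), with spokes towards (475,180), (397,207) and (495,243). The guard edge is near row 240, and the fence spans (313,162) to (310,285). The mark lies further on, so I'll look there.

```bash
python3 -m inch '[0,-6,0,0,0,0,0, 0,-12,1,0,0,0,0, 0,-18,2,0,0,0,0, 0,-24,3,0,0,0,0, 0,-27,3,0,0,0,0, 0,-27,3,0,0,0,0, 0,-27,3,0,0,0,0]'
python3 - <<'E'
from h import *
np.set_printoptions(precision=4,suppress=True)
s=ctrl.state(); print(s['tcp_rot'],s['dq'])
im=ctrl.read_camera('wrist'); cv2.imwrite('pics/w2.png',im[:,:,::-1])
Z=dict(guard=.082,wheel_hub=.055,fence_pointer=.036,mark=.036,square_clip=.03,track_end=.034)
for n,z in Z.items():
    for r in ctrl.look_for('wrist',n)[:2]: print(n,round(r['conf'],2),np.round(r['position']),at('wrist',r['position'],z,s))
# earlier picture
s1=dict(eef_pos=[.4498,.1506,.3982],tcp_rot=[[-1,0,-.0008],[-.0001,1,.0001],[.0008,.0001,-1]])
for nm,p,z in [('hub',(447,226),.069),('sp',(475,180),.055),('sl',(397,207),.055),('sr',(495,243),.055),('gL',(371,236),.082),('gR',(516,251),.082),('f0l',(303,162),.046),('f0r',(324,162),.046),('f1l',(299,262),.046),('rimtop',(445,165),.055),('rimL',(386,215),.055),('rimR',(504,215),.055)]: print(nm,at('wrist',p,z,s1))
E
```

```text
time: 3.98
eef_pos: [0.7197, 0.1806, 0.3988]
tcp_rot: [[-1.0, -0.001, -0.0], [-0.001, 1.0, 0.0], [0.0, 0.0, -1.0]]
contact_force: [-1.0, -0.0, -0.2]
gripper_width: 0.004
finger_force: 0.0
[[-1.     -0.0005 -0.    ]
 [-0.0005  1.      0.0001]
 [ 0.      0.0001 -1.    ]] [ 0.002  -0.0254  0.0088 -0.0016  0.0002  0.0004]
guard 0.6 [394. 134.] [0.626  0.2824 0.082 ]
guard 0.42 [442.  31.] [0.4913 0.3412 0.082 ]
wheel_hub 0.7 [396. 131.] [0.6202 0.2915 0.055 ]
fence_pointer 0.91 [288. 103.] [0.5788 0.1314 0.036 ]
fence_pointer 0.58 [397. 135.] [0.6245 0.2977 0.036 ]
mark 0.96 [267. 209.] [0.7406 0.0928 0.036 ]
square_clip 0.69 [319. 217.] [0.754  0.1781 0.03  ]
track_end 0.9 [393. 133.] [0.6221 0.2912 0.034 ]
track_end 0.18 [266. 209.] [0.7401 0.0922 0.034 ]
hub [0.4904 0.3449 0.069 ]
sp [0.421  0.3877 0.055 ]
sl [0.4634 0.2689 0.055 ]
sr [0.5216 0.4322 0.055 ]
gL [0.503  0.2258 0.082 ]
gR [0.527  0.4526 0.082 ]
f0l [0.3953 0.1232 0.046 ]
f0r [0.3954 0.1553 0.046 ]
f1l [0.5563 0.1145 0.046 ]
rimtop [0.3988 0.3389 0.055 ]
rimL [0.476  0.2523 0.055 ]
rimR [0.4755 0.441  0.055 ]
```

View pics/w2.png

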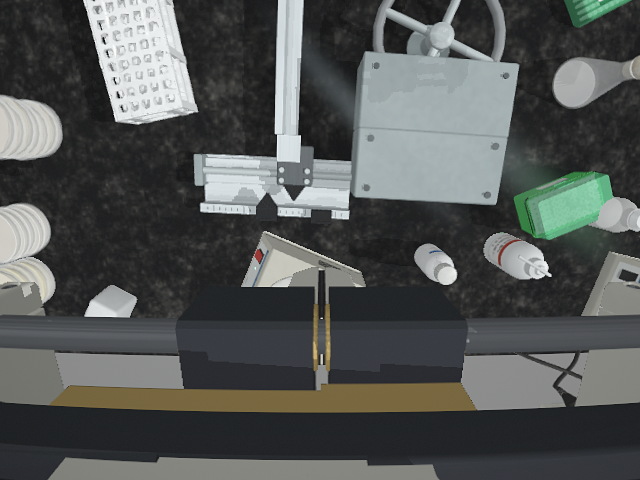

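The pointer tip is at about (293,200), the pointed clip's tip at about (267,192), and the square clip at (321,215). I'll fit the fixture pose by least squares from the guard corners and hub across both pictures, then work out the travel.

Run:
```python
from h import *
from scipy.optimize import least_squares
np.set_printoptions(precision=4,suppress=True)
a=cv2.imread('pics/w2.png'); cv2.imwrite('pics/w2c.png',cv2.resize(a[30:220,190:290+240],None,fx=2.35,fy=2.35,interpolation=cv2.INTER_CUBIC))
```

```text
(no output)
```

View pics/w2c.png

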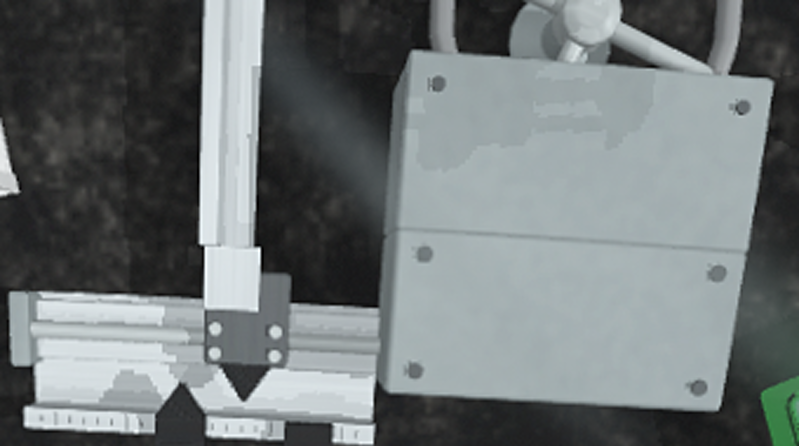

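Crop: pointer tip (243,402), mark tip (182,384), guard top corners (412,50), (774,79) and (722,411), hub top (590,18).

Run:
```python
from h import *
from scipy.optimize import least_squares
np.set_printoptions(precision=4,suppress=True)
s=dict(eef_pos=[.7197,.1806,.3988],tcp_rot=[[-1,-.0005,0],[-.0005,1,.0001],[0,.0001,-1]])
s1=dict(eef_pos=[.4498,.1506,.3982],tcp_rot=[[-1,0,-.0008],[-.0001,1,.0001],[.0008,.0001,-1]])
c=lambda x,y:(190+x/2.35,30+y/2.35)
obs=[(s,c(412,50),(.032,-.108,.082)),(s,c(774,79),(.032,.108,.082)),(s,c(722,411),(.230,.108,.082)),(s,c(590,18),(0,0,.069)),(s1,(447,226),(0,0,.069)),(s1,(516,251),(.032,.108,.082))]
W=lambda p,q:np.array([p[0]+np.cos(p[2])*q[0]-np.sin(p[2])*q[1],p[1]+np.sin(p[2])*q[0]+np.cos(p[2])*q[1],q[2]])
f=lambda p:np.ravel([np.array(proj('wrist',W(p,q),st))-px for st,px,q in obs])
r=least_squares(f,[.49,.34,-.1],loss='soft_l1'); p=r.x; print(p); print(f(p).reshape(-1,2))
def loc(X): d=X[:2]-p[:2]; return np.array([np.cos(p[2])*d[0]+np.sin(p[2])*d[1],-np.sin(p[2])*d[0]+np.cos(p[2])*d[1]])
P=loc(at('wrist',c(243,402),.036,s)); M=loc(at('wrist',c(182,384),.036,s)); print('pointer',P,'mark',M,'angle now',(P[1]+.195)/.01,'dangle',(M[1]-P[1])/.01)
for nm,px in [('sp',(475,180)),('sl',(397,207)),('sr',(495,243))]:
    l=loc(at('wrist',px,.055,s1)); print(nm,l,np.arctan2(l[1],l[0]),np.hypot(*l))
print(loc(at('wrist',(117,140),.062,s1)))
```

```text
[ 0.4917  0.3459 -0.0439]
[[-2.4732  0.2342]
 [ 0.1331 -0.9485]
 [ 0.1224  0.5652]
 [ 0.6557 -3.3671]
 [ 0.5596  0.8269]
 [-0.249   0.8836]]
pointer [ 0.2444 -0.1989] mark [ 0.2339 -0.2407] angle now -0.39361763987625087 dangle -4.17565498891331
sp [-0.0725  0.0387] 2.6517879271570695 0.08218106792146693
sl [-0.025  -0.0782] -1.880165524413367 0.08208794975124051
sr [0.026  0.0875] 1.2818318313842252 0.09129709329403228
[-0.1094 -0.5046]
```

Fit is consistent: pointer x is 0.2444 against 0.245 expected, wheel angle about -0.39, and the mark is 42 mm to -y, so the wheel turns about -4.18 rad. Next: above the right-hand window, while a script computes the arc.

```bash
python3 -m inch '[0,6,3,3,0,0,0, 0,12,6,5,0,0,0, 0,18,9,8,0,0,0, 0,22.4,11.35,12,0,0,0, 0,22.4,11.35,18,0,0,0, 0,22.4,11.35,23,0,0,0, 0,22.4,11.35,27.9,0,0,0, 0,22.4,11.35,27.9,0,0,0, 0,22.4,11.35,27.9,0,0,0]'
python3 - <<'E'
from h import *
s=ctrl.state(); t=np.array(s['eef_pos']); print(s['tcp_rot'])
h=np.array([.4915,.3457])
for a in np.arange(-1.45,-5.2,-.2):
    w=h+.052*np.array([np.cos(a-.044),np.sin(a-.044)]); d=w-t[:2]; print(round(a,2),np.round([-100*d[0],100*d[1]],1))
E
```

```text
time: 5.45
eef_pos: [0.4973, 0.2943, 0.1219]
tcp_rot: [[-1.0, -0.0, 0.003], [-0.0, 1.0, 0.001], [-0.003, 0.001, -1.0]]
contact_force: [-0.4, 0.1, -0.3]
gripper_width: 0.003
finger_force: 0.0
[[-9.99996815e-01 -1.47223687e-04  2.51948028e-03]
 [-1.44134986e-04  9.99999238e-01  1.22606537e-03]
 [-2.51965886e-03  1.22569832e-03 -9.99996074e-01]]
-1.45 [ 0.2 -0. ]
-1.65 [ 1.2 -0. ]
-1.85 [2.2 0.2]
-2.05 [3.2 0.6]
-2.25 [4.  1.2]
-2.45 [4.7 2. ]
-2.65 [5.3 2.9]
-2.85 [5.6 3.9]
-3.05 [5.8 4.9]
-3.25 [5.7 5.9]
-3.45 [5.5 6.9]
-3.65 [5.  7.9]
-3.85 [4.4 8.7]
-4.05 [3.6 9.4]
-4.25 [2.7 9.9]
-4.45 [ 1.7 10.2]
-4.65 [ 0.7 10.3]
-4.85 [-0.4 10.3]
-5.05 [-1.4 10. ]
```

```bash
python3 -m inch '[0,0.2,0,3,0,0,0, 0,0.2,0,6,0,0,0, 0,0.2,0,8.3,0,0,0, 0,0.2,0,8.3,0,0,0]'; python3 -m inch '[0,1,0,0,0,0,0, 0,2,0.2,0,0,0,0, 0,3,0.6,0,0,0,0, 0,3.8,1.2,0,0,0,0, 0,4.5,2,0,0,0,0, 0,5.1,2.9,0,0,0,0, 0,5.4,3.9,0,0,0,0, 0,5.4,3.9,0,0,0,0]'
```

```text
time: 5.95
eef_pos: [0.4949, 0.294, 0.0378]
tcp_rot: [[-1.0, -0.0, 0.001], [-0.0, 1.0, 0.0], [-0.001, 0.0, -1.0]]
contact_force: [-0.9, -0.4, 0.2]
gripper_width: 0.008
finger_force: 0.0
time: 6.95
eef_pos: [0.4406, 0.3335, 0.0385]
tcp_rot: [[-1.0, -0.001, 0.002], [-0.001, 1.0, 0.001], [-0.002, 0.001, -1.0]]
contact_force: [0.1, -1.1, -0.5]
gripper_width: 0.005
finger_force: 0.0
```

Run:
```python
from h import *
im=ctrl.read_camera('wrist'); cv2.imwrite('pics/w3.png',im[:,:,::-1])
```

```text
(no output)
```

View pics/w3.png

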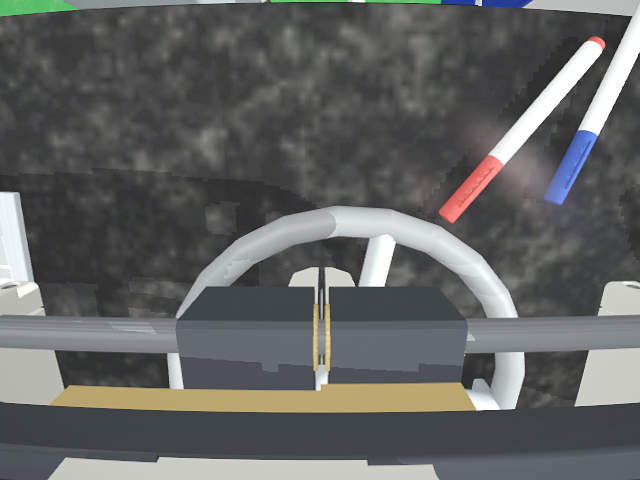

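The spoke at (378,260) is being pushed ahead of the fingers, as planned. Continuing the arc.

```bash
python3 -m inch '[0,0.2,1,0,0,0,0, 0,0.1,2,0,0,0,0, 0,-0.1,3,0,0,0,0, 0,-0.6,4,0,0,0,0, 0,-1.2,4.8,0,0,0,0, 0,-2,5.5,0,0,0,0, 0,-2.9,6,0,0,0,0, 0,-3.9,6.3,0,0,0,0, 0,-3.9,6.3,0,0,0,0]'
python3 - <<'E'
from h import *
from rig import ctrl
s=ctrl.state(); t=np.array(s['eef_pos']); h=np.array([.4915,.3457])-t[:2]; print(h)
for a in [-4.2,-2.55]:
    w=h+.052*np.array([np.cos(a-.044),np.sin(a-.044)]); print(a,np.round([-100*w[0],100*w[1]],1))
E
```

```text
time: 8.12
eef_pos: [0.479, 0.3955, 0.0368]
tcp_rot: [[-1.0, 0.0, -0.001], [0.0, 1.0, -0.0], [0.001, -0.0, -1.0]]
contact_force: [-0.6, -0.8, -0.6]
gripper_width: 0.007
finger_force: 0.5
[ 0.01252729 -0.04984008]
-4.2 [ 1.1 -0.3]
-2.55 [ 3.2 -7.7]
```

```bash
python3 -m inch '[0,0.8,-0.3,-1,0,0,0, 0,0.8,-0.3,-6,0,0,0, 0,0.8,-1,-12,0,0,0, 0,-3,-4,-17,0,0,0, 0,-6,-7,-22,0,0,0, 0,-10,-10,-27,0,0,0, 0,-13,-13,-32,0,0,0, 0,-14,-14.5,-38,0,0,0, 0,-14,-14.5,-38,0,0,0, 0,-14,-14.5,-38,0,0,0]'
cat >> h.py <<'E'
s_last=None
E
python3 - <<'E'
from h import *
import json
s=ctrl.state(); im=ctrl.read_camera('wrist'); print(s['dq'])
json.dump(dict(eef_pos=np.array(s['eef_pos']).tolist(),tcp_rot=np.array(s['tcp_rot']).tolist()),open('s4.json','w'))
cv2.imwrite('pics/w4.png',im[:,:,::-1]); a=im[10:290,180:560,::-1]; cv2.imwrite('pics/w4c.png',cv2.resize(a,None,fx=2.1,fy=2.1,interpolation=cv2.INTER_CUBIC))
E
```

```text
time: 9.38
eef_pos: [0.6191, 0.2505, 0.4187]
tcp_rot: [[-1.0, 0.0, 0.003], [0.0, 1.0, 0.001], [-0.003, 0.001, -1.0]]
contact_force: [-0.6, 0.6, -1.0]
gripper_width: 0.007
finger_force: 0.0
[ 0.0187107   0.02530682  0.06408146  0.00411925 -0.02673829  0.00724654]
```

View pics/w4c.png

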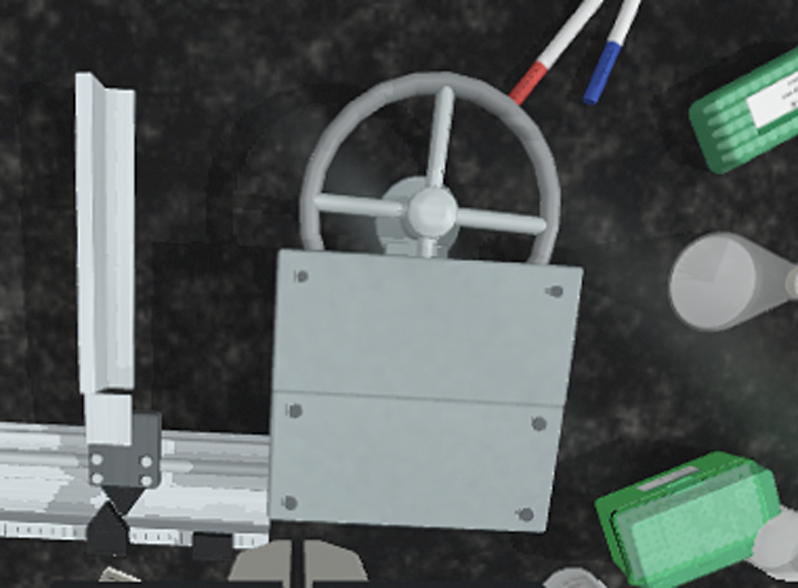

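Crop: pointer tip (123,515), mark tip (108,502). They are still apart, with spokes towards (445,92), (318,202) and (543,226), and guard corners at (278,248), (583,268) and (547,531).

```bash
cat > fit.py <<'E'
from h import *
from scipy.optimize import least_squares
W=lambda p,q:np.array([p[0]+np.cos(p[2])*q[0]-np.sin(p[2])*q[1],p[1]+np.sin(p[2])*q[0]+np.cos(p[2])*q[1],q[2]])
def fit(obs):
    f=lambda p:np.ravel([np.array(proj('wrist',W(p,q),st))-px for st,px,q in obs])
    r=least_squares(f,[.49,.34,-.05],loss='soft_l1'); return r.x,f(r.x).reshape(-1,2)
def loc(p,X): d=X[:2]-p[:2]; return np.array([np.cos(p[2])*d[0]+np.sin(p[2])*d[1],-np.sin(p[2])*d[0]+np.cos(p[2])*d[1]])
E
python3 - <<'E'
from fit import *
import json
np.set_printoptions(precision=4,suppress=True)
s=json.load(open('s4.json')); c=lambda x,y:(180+x/2.1,10+y/2.1)
p,res=fit([(s,c(278,248),(.032,-.108,.082)),(s,c(583,268),(.032,.108,.082)),(s,c(547,531),(.23,.108,.082)),(s,c(272,519),(.23,-.108,.082)),(s,c(432,212),(0,0,.069))]); print(p,res)
L=lambda x,y,z:loc(p,at('wrist',c(x,y),z,s))
P=L(123,515,.036);M=L(108,502,.036);print(P,M,'theta',(P[1]+.195)/.01,'d',(M[1]-P[1])/.01)
for q in [(445,92),(318,202),(543,226)]: l=L(*q,.055); print(l,np.arctan2(l[1],l[0]))
print('fence edges',L(77,75,.046),L(82,391,.046),'flask',L(705,310,0),at('wrist',c(705,310),0,s))
E
```

```text
[ 0.4908  0.3472 -0.0479] [[-0.5039  0.2075]
 [ 0.944  -1.0754]
 [ 0.2956  1.1121]
 [-2.6936  1.0061]
 [ 0.4566 -0.7166]]
[ 0.2456 -0.2282] [ 0.235  -0.2405] theta -3.3224297038631945 d -1.2254609443655
[-0.0813  0.0041] 3.0906737333034275
[-0.0032 -0.0806] -1.6108910470586628
[0.0043 0.084 ] 1.5196719221080535
fence edges [-0.0834 -0.2558] [ 0.1425 -0.2564] flask [0.0558 0.2482] [0.5584 0.5925 0.    ]
```

```bash
python3 -m inch '[0,5,2,3,0,0,0, 0,10,4,6,0,0,0, 0,15,6,9,0,0,0, 0,17.3,6.95,14,0,0,0, 0,17.3,6.95,20,0,0,0, 0,17.3,6.95,26,0,0,0, 0,17.3,6.95,32,0,0,0, 0,17.3,6.95,36,0,0,0, 0,17.3,6.95,38,0,0,0, 0,17.3,6.95,38,0,0,0]'; python3 -m inch '[0,0.5,1,0,0,0,0, 0,0.7,2,0,0,0,0, 0,0.8,3,0,0,0,0, 0,0.6,4,0,0,0,0, 0,0.2,5,0,0,0,0, 0,-0.3,5.9,0,0,0,0, 0,-1,6.7,0,0,0,0, 0,-1.4,7,0,0,0,0, 0,-1.4,7,0,0,0,0]'
```

```text
time: 10.68
eef_pos: [0.4439, 0.3196, 0.0349]
tcp_rot: [[-1.0, -0.001, -0.004], [-0.001, 1.0, -0.002], [0.004, -0.002, -1.0]]
contact_force: [-0.1, 0.4, 0.8]
gripper_width: 0.008
finger_force: 0.0
time: 11.8
eef_pos: [0.4597, 0.3907, 0.0372]
tcp_rot: [[-1.0, -0.001, 0.0], [-0.001, 1.0, 0.0], [-0.0, 0.0, -1.0]]
contact_force: [-3.0, -0.5, -0.0]
gripper_width: 0.007
finger_force: 1.3
```

```bash
python3 -m inch '[0,0.8,-0.6,-1,0,0,0, 0,0.8,-0.6,-6,0,0,0, 0,0.8,-1,-12,0,0,0, 0,-3,-5,-16,0,0,0, 0,-7,-9,-20,0,0,0, 0,-11,-13,-24,0,0,0, 0,-15,-17,-28,0,0,0, 0,-19,-21,-32,0,0,0, 0,-20,-25,-36,0,0,0, 0,-20,-29,-38,0,0,0]'; python3 -m inch '[0,0,0,0,0,0,0, 0,0,0,0,0,0,0, 0,0,0,0,0,0,0]'
python3 - <<'E'
from h import *
import json
s=ctrl.state(); im=ctrl.read_camera('wrist'); print(s['dq'])
json.dump(dict(eef_pos=np.array(s['eef_pos']).tolist(),tcp_rot=np.array(s['tcp_rot']).tolist()),open('s5.json','w'))
cv2.imwrite('pics/w5.png',im[:,:,::-1]); a=im[0:290,80:560,::-1]; cv2.imwrite('pics/w5c.png',cv2.resize(a,None,fx=1.66,fy=1.66,interpolation=cv2.INTER_CUBIC))
E
```

```text
time: 13.05
eef_pos: [0.6595, 0.1043, 0.4156]
tcp_rot: [[-1.0, -0.001, 0.002], [-0.001, 1.0, 0.0], [-0.002, 0.0, -1.0]]
contact_force: [0.5, -0.4, 0.4]
gripper_width: 0.004
finger_force: 0.0
time: 13.42
eef_pos: [0.6588, 0.1067, 0.4125]
tcp_rot: [[-1.0, -0.002, -0.001], [-0.002, 1.0, 0.0], [0.001, 0.0, -1.0]]
contact_force: [0.3, 0.8, -0.8]
gripper_width: 0.005
finger_force: 0.0
[ 2.94766262e-03  3.45305978e-03 -8.58593260e-03 -6.00596560e-05
  1.86819419e-03 -2.80442096e-03]
```

View pics/w5c.png

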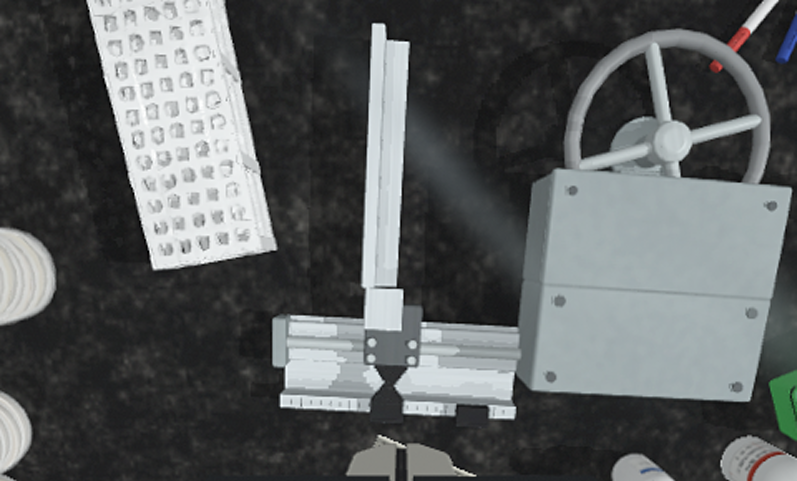

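The pointer and pointed clip look in line near crop (388,387). I'll zoom in to check and look for the rack's corners.

Run:
```python
import cv2
a=cv2.imread('pics/w5.png'); cv2.imwrite('pics/w5d.png',cv2.resize(a[205:265,285:365],None,fx=8,fy=8,interpolation=cv2.INTER_CUBIC))
```

```text
(no output)
```

View pics/w5d.png

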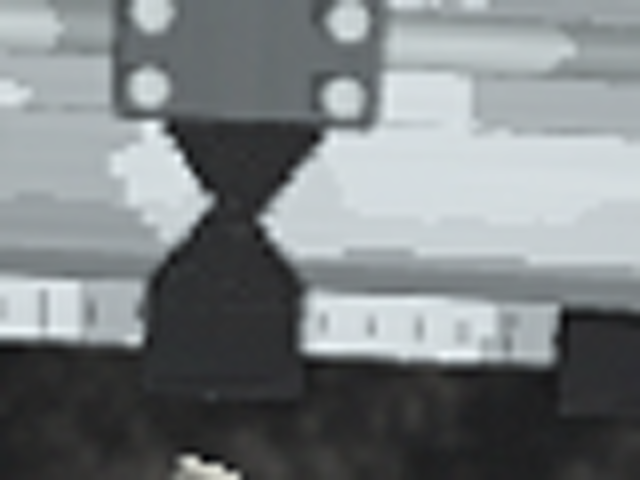

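Hourglass: the axes are offset about 11 px of 8x zoom, so the pointer is roughly 2 mm short of the mark. That is within tolerance but worth one small further part turn of about 0.19 rad.

```bash
python3 -m inch '[0,5,6,5,0,0,0, 0,9,11,9,0,0,0, 0,13,16,13,0,0,0, 0,17,21,17,0,0,0, 0,20.7,26,21,0,0,0, 0,20.7,27.8,26,0,0,0, 0,20.7,27.8,30,0,0,0, 0,20.7,27.8,34,0,0,0, 0,20.7,27.8,37.5,0,0,0, 0,20.7,27.8,37.5,0,0,0]'; python3 -m inch '[0,0,0,0,0,0,0, 0,-0.8,0.5,0,0,0,0, 0,-1.3,0.8,0,0,0,0, 0,-1.8,1,0,0,0,0, 0,-1.8,1,0,0,0,0, 0,-1.8,1,0,0,0,0]';  python3 -m inch '[0,0.9,-0.5,-1,0,0,0, 0,0.9,-0.5,-6,0,0,0, 0,0.9,-1,-12,0,0,0, 0,-3,-5,-16,0,0,0, 0,-7,-9,-20,0,0,0, 0,-11,-13,-24,0,0,0, 0,-15,-17,-28,0,0,0, 0,-18,-21,-32,0,0,0, 0,-19,-25,-36,0,0,0, 0,-19,-29,-38,0,0,0]'; python3 -m inch '[0,0,0,0,0,0,0, 0,0,0,0,0,0,0, 0,0,0,0,0,0,0]'
python3 - <<'E'
from h import *
import json
s=ctrl.state(); im=ctrl.read_camera('wrist')
json.dump(dict(eef_pos=np.array(s['eef_pos']).tolist(),tcp_rot=np.array(s['tcp_rot']).tolist()),open('s6.json','w'))
cv2.imwrite('pics/w6.png',im[:,:,::-1])
r=ctrl.outline_of('wrist','rack_mid')
for q in r[:1]:
    m=q['pixels'].astype(np.uint8); print(q['conf'],m.sum()); np.save('rack6.npy',m)
r=ctrl.look_for('wrist','mark')[0]['position']; r=np.round(r).astype(int); print(r)
a=cv2.resize(im[205:265,285:365,::-1],None,fx=5,fy=5,interpolation=cv2.INTER_CUBIC)
b=cv2.resize(im[0:240,60:320,::-1],None,fx=1.53,fy=1.25)[:300]
cv2.imwrite('pics/w6c.png',np.hstack([a,b]))
E
```

```text
time: 14.72
eef_pos: [0.45, 0.3828, 0.0355]
tcp_rot: [[-1.0, -0.002, -0.005], [-0.002, 1.0, -0.004], [0.005, -0.004, -1.0]]
contact_force: [0.1, 0.1, 0.6]
gripper_width: 0.005
finger_force: 0.0
time: 15.48
eef_pos: [0.4709, 0.3937, 0.0387]
tcp_rot: [[-1.0, -0.0, 0.001], [-0.0, 1.0, 0.001], [-0.001, 0.001, -1.0]]
contact_force: [-0.0, 0.3, 0.1]
gripper_width: 0.006
finger_force: 0.0
time: 16.73
eef_pos: [0.6602, 0.1044, 0.4189]
tcp_rot: [[-1.0, -0.001, 0.001], [-0.001, 1.0, 0.0], [-0.001, 0.0, -1.0]]
contact_force: [0.2, -0.7, 0.5]
gripper_width: 0.007
finger_force: 0.0
time: 17.1
eef_pos: [0.6596, 0.1069, 0.416]
tcp_rot: [[-1.0, -0.002, -0.002], [-0.002, 1.0, -0.0], [0.002, -0.0, -1.0]]
contact_force: [-0.1, 0.7, -0.5]
gripper_width: 0.005
finger_force: 0.0
0.66 12306
[314 242]
```

View pics/w6c.png

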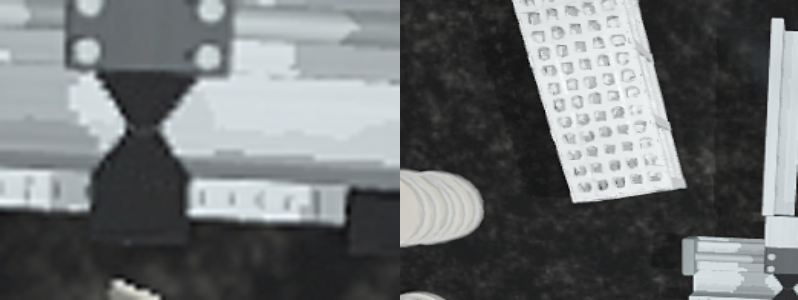

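Pointer and clip axes now agree within about 1 mm, so the fence is set. Rack far-right top corner is at about (174,162) in w6. Next: the rack's pose and the flush target.

Run:
```python
from fit import *
import json
np.set_printoptions(precision=4,suppress=True)
s6=json.load(open('s6.json'))
s1=dict(eef_pos=[.4498,.1506,.3982],tcp_rot=[[-1,0,-.0008],[-.0001,1,.0001],[.0008,.0001,-1]])
P=[at('wrist',(111,142),.062,s1),at('wrist',(157,291),.062,s1),at('wrist',(174.4,161.6),.062,s6),at('wrist',(116,124),.062,dict(eef_pos=[.7197,.1806,.3988],tcp_rot=[[-1,-.0005,0],[-.0005,1,.0001],[0,.0001,-1]]))]
for x in P: print(x)
d=P[1]-P[0]; print(np.linalg.norm(d),np.arctan2(d[1],d[0]))
o=(80,0); c=lambda x,y:(80+x/1.66,y/1.66)
s5=json.load(open('s5.json'))
for q in [(371,25),(362,286)]: print('fence face',at('wrist',c(*q),.046,s5))
for n,im,s in [('w1',0,s1)]:
    for nm,px in [('stack far?',(60,290))]: print(nm,at('wrist',px,.108,s))
p=np.array([.4908,.3472,-.046])
F=lambda x,y:W(p,(x,y,0))
yf=-.241-.032
for x in [-.085,.03,.145]: print('fence',F(x,yf))
for n,z in [('plate_stack',.054),('plate',.015)]:
    for r in ctrl.look_for('wrist',n)[:3]: print(n,r['conf'],r['position'],at('wrist',r['position'],z,s6))
im=ctrl.read_camera('top'); cv2.imwrite('pics/top7.png',im[:,:,::-1])
for n,z in [('plate_stack',.054),('plate',.015),('rack_mid',.062)]:
    for r in ctrl.look_for('top',n)[:2]: print(n,r['conf'],r['position'],at('top',r['position'],z))
```

```text
[ 0.363  -0.1631  0.062 ]
[ 0.602  -0.1211  0.062 ]
[ 0.6034 -0.1204  0.062 ]
[ 0.6077 -0.1223  0.062 ]
0.24261875054088497 0.1741567645655759
fence face [0.3947 0.0811 0.046 ]
fence face [0.6206 0.0704 0.046 ]
stack far? [ 0.582  -0.2512  0.108 ]
fence [0.3933 0.0784 0.    ]
fence [0.5082 0.0731 0.    ]
fence [0.6231 0.0678 0.    ]
plate_stack 0.64 [63.9, 164.6] [ 0.6057 -0.3081  0.054 ]
plate_stack 0.29 [437.9, 172.6] [0.6205 0.2916 0.054 ]
plate 0.98 [17.0, 15.0] [ 0.3652 -0.386   0.015 ]
plate 0.16 [438.3, 167.9] [0.6148 0.3053 0.015 ]
plate_stack 0.65 [437.3, 259.1] [ 0.6179 -0.3069  0.054 ]
plate 0.64 [454.8, 345.6] [ 0.3491 -0.3978  0.015 ]
rack_mid 0.71 [367.0, 288.2] [ 0.4569 -0.1027  0.062 ]
rack_mid 0.56 [307.6, 279.5] [0.4445 0.0828 0.062 ]
```

Fence face and marks agree. The rack axis is at +0.174 rad and the fence at -0.046, with the rack's centre near (0.474,-0.091). I'll nudge the rack about 28 mm along its length from its near end so it faces the fence fully, then push the long side with opened fingers.

```bash
python3 -m inch '[5,5,-3,2,0,0,0, 5,10,-7,5,0,0,0, 5,15,-10,7,0,0,0, 5,20,-13,10,0,0,-0.05, 5,24,-16,13,0,0,-0.1, 5,28,-19,16,0,0,-0.174, 5,31,-21,18,0,0,-0.174, 5,33.7,-22.4,21.6,0,0,-0.174, 5,33.7,-22.4,21.6,0,0,-0.174, 5,33.7,-22.4,21.6,0,0,-0.174]'; python3 -m inch '[5,0,0,5,0,0,0, 5,0,0,10,0,0,0, 5,0,0,15,0,0,0, 5,0,0,17,0,0,0, 5,0,0,17,0,0,0, 5,0,0,17,0,0,0]'
python3 - <<'E'
from h import *
import json
np.set_printoptions(precision=4,suppress=True)
s=ctrl.state(); im=ctrl.read_camera('wrist'); print(s['joints'],s['eef_pos'],s['tcp_rot'])
cv2.imwrite('pics/w8.png',im[:,:,::-1])
im=ctrl.read_camera('top'); cv2.imwrite('pics/top8.png',im[:,:,::-1])
a=im[200:400,280:480,::-1]; cv2.imwrite('pics/w8c.png',cv2.resize(a,None,fx=3,fy=3,interpolation=cv2.INTER_CUBIC))
E
```

```text
time: 18.8
eef_pos: [0.3242, -0.1187, 0.2018]
tcp_rot: [[-0.985, -0.173, 0.002], [-0.173, 0.985, -0.001], [-0.001, -0.001, -1.0]]
contact_force: [0.2, -0.1, 0.3]
gripper_width: 0.539
finger_force: 0.0
time: 19.55
eef_pos: [0.3245, -0.1187, 0.0319]
tcp_rot: [[-0.985, -0.174, 0.002], [-0.174, 0.985, -0.001], [-0.002, -0.001, -1.0]]
contact_force: [-0.1, -0.4, -0.1]
gripper_width: 0.54
finger_force: 0.0
[-0.4856  0.3598  2.2915  0.      0.4883 -2.2313] [ 0.3245 -0.1187  0.0319] [[-0.9847 -0.174   0.0018]
 [-0.174   0.9847 -0.0009]
 [-0.0016 -0.0012 -1.    ]]
```

View pics/w8c.png

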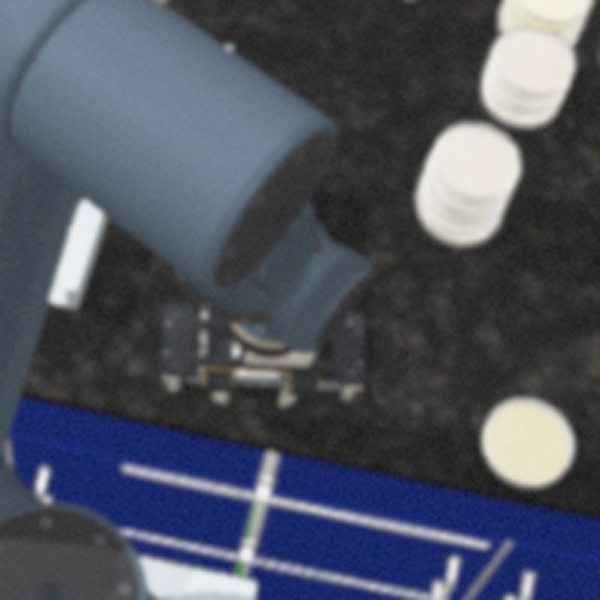

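The picture only shows the gripper behind the rack's near end, with the arm hiding the rack. Pushing along the rack axis.

```bash
python3 -m inch '[5,-1,0,0,0,0,0, 5,-1.6,0,0,0,0,0, 5,-2.2,0,0,0,0,0, 5,-2.8,0,0,0,0,0, 5,-3.4,0,0,0,0,0, 5,-4,0,0,0,0,0, 5,-4.5,0,0,0,0,0, 5,-4.8,0,0,0,0,0, 5,-4.8,0,0,0,0,0]'; python3 -m inch '[5,2,0,0,0,0,0, 5,4,0,-2,0,0,0, 5,4,0,-8,0,0,0, 5,4,0,-14,0,0,0, 5,4,-5,-20,0,0,0, 5,3,-9,-25,0,0,0.1, 5,0,-11,-30,0,0,0.17, 5,-4,-11,-33,0,0,0.17, 5,-7,-11,-35,0,0,0.17, 5,-7,-11,-35,0,0,0.17]'
cat > rk.py <<'E'
from fit import *
import sys
np.set_printoptions(precision=4,suppress=True)
def rack(cam='wrist'):
    s=ctrl.state(); im=ctrl.read_camera(cam); cv2.imwrite(f'pics/{sys.argv[1]}.png',im[:,:,::-1])
    r=ctrl.outline_of(cam,'rack_mid')
    if not r: print('none'); return
    m=r[0]['pixels'].astype(np.uint8); print(r[0]['conf'],m.sum(),s['eef_pos'],s['joints'][5])
    c=max(cv2.findContours(m,0,2)[0],key=cv2.contourArea)
    h=cv2.convexHull(c); q=cv2.approxPolyDP(h,4,True)[:,0]
    for p in q: print(p,'top',at(cam,p,.062,s)[:2],'bot',at(cam,p,0,s)[:2])
    return s,m
E
python3 - rk1 <<'E'
from rk import *
rack()
E
```

```text
time: 20.78
eef_pos: [0.3709, -0.1101, 0.0309]
tcp_rot: [[-0.985, -0.173, 0.001], [-0.173, 0.985, -0.0], [-0.001, -0.0, -1.0]]
contact_force: [0.8, -0.2, -0.1]
gripper_width: 0.538
finger_force: 0.0
time: 22.02
eef_pos: [0.46, -0.2062, 0.3816]
tcp_rot: [[-1.0, -0.006, 0.002], [-0.006, 1.0, -0.001], [-0.002, -0.001, -1.0]]
contact_force: [-1.2, -0.3, -0.4]
gripper_width: 0.538
finger_force: 0.0
0.85 9874 [ 0.46   -0.2062  0.3816] -2.0902026300325818
[352 150] top [ 0.3885 -0.1626] bot [ 0.3882 -0.1571]
[426 139] top [ 0.3722 -0.0578] bot [ 0.3698 -0.0389]
[438 286] top [ 0.5958 -0.0201] bot [0.622  0.0036]
[423 299] top [ 0.6182 -0.0422] bot [ 0.6473 -0.0213]
[368 268] top [ 0.5659 -0.1328] bot [ 0.5883 -0.1235]
```

Rack is now at angle about 0.16 rad, with its centre at about (0.502,-0.0905) and its width measured at 0.106. Turning the tool so the fingers lie along its right-hand side.

```bash
python3 -m inch '[9,-1,0.5,3,0,0,0.17, 9,-2,1,6,0,0,0.34, 9,-3,1.5,9,0,0,0.51, 9,-4,2,12,0,0,0.68, 9,-5,2.5,15,0,0,0.85, 9,-5.6,3,18,0,0,1.02, 9,-5.6,3,20,0,0,1.19, 9,-5.6,3,23,0,0,1.36, 9,-5.6,3,23,0,0,1.416, 9,-5.6,3,23,0,0,1.416]'; python3 -m inch '[9,0,0,4,0,0,0, 9,0,0,8,0,0,0, 9,0,0,12,0,0,0, 9,0,0,12.2,0,0,0, 9,0,0,12.2,0,0,0]'
```

```text
time: 23.38
eef_pos: [0.5133, -0.1762, 0.1504]
tcp_rot: [[-0.158, 0.987, -0.001], [0.987, 0.158, 0.0], [0.001, -0.001, -1.0]]
contact_force: [0.3, -0.5, -0.8]
gripper_width: 0.968
finger_force: 0.0
time: 24.0
eef_pos: [0.5149, -0.1764, 0.0302]
tcp_rot: [[-0.159, 0.987, 0.001], [0.987, 0.159, -0.001], [-0.001, 0.001, -1.0]]
contact_force: [0.5, -0.4, -0.4]
gripper_width: 0.97
finger_force: 0.0
```

```bash
python3 -m inch '[9,1,0.1,0,0,0,0, 9,2,0.1,0,0,0,0, 9,2.7,0.2,0,0,0,0, 9,3.4,0.2,0,0,0,0.03, 9,4.2,0.3,0,0,0,0.06, 9,5,0.3,0,0,0,0.09, 9,5.8,0.4,0,0,0,0.12, 9,6.6,0.4,0,0,0,0.15, 9,7.4,0.5,0,0,0,0.18, 9,8.2,0.5,0,0,0,0.205]'; python3 -m inch '[9,0.7,0,0,0,0,0, 9,1.4,0,0,0,0,0, 9,2,0,0,0,0,0, 9,2.6,0,0,0,0,0, 9,3.2,0,0,0,0,0, 9,3.6,0,0,0,0,0, 9,4,0,0,0,0,0, 9,4,0,0,0,0,0]'
python3 - rk2 <<'E'
from rk import *
s,m=rack(); 
for r in ctrl.look_for('wrist','fence')[:1]: print(r['position'])
rack('top')
E
```

```text
time: 25.25
eef_pos: [0.5066, -0.0939, 0.0292]
tcp_rot: [[0.046, 0.999, 0.001], [0.999, -0.046, -0.001], [-0.001, 0.001, -1.0]]
contact_force: [-1.0, -2.6, 1.1]
gripper_width: 0.967
finger_force: 1.2
time: 26.25
eef_pos: [0.508, -0.0539, 0.0287]
tcp_rot: [[0.046, 0.999, -0.001], [0.999, -0.046, 0.0], [0.0, -0.001, -1.0]]
contact_force: [-0.4, 0.3, -0.1]
gripper_width: 0.97
finger_force: 0.0
0.63 149292 [ 0.508  -0.0539  0.0287] -0.1515307531233583
[ 3 40] top [0.3907 0.0643] bot [0.3343 0.0878]
[215  25] top [0.4742 0.0618] bot [0.4572 0.0841]
[434  26] top [0.5537 0.0579] bot [0.5739 0.0783]
[639  37] top [0.6345 0.0542] bot [0.6927 0.0729]
[632 102] top [0.6344 0.0301] bot [0.6926 0.0375]
[594 282] top [ 0.6293 -0.0455] bot [ 0.6851 -0.0736]
[427 294] top [ 0.5537 -0.0468] bot [ 0.574  -0.0756]
[216 293] top [ 0.4624 -0.0421] bot [ 0.4398 -0.0687]
[ 51 284] top [ 0.388  -0.0353] bot [ 0.3305 -0.0586]
[ 36 242] top [ 0.3861 -0.0158] bot [ 0.3276 -0.03  ]
[337.6, 15.1]
0.85 1591 [ 0.5079 -0.0542  0.0287] -0.15168282562301316
[326 248] top [0.571  0.0523] bot [0.6097 0.0593]
[345 258] top [ 0.5481 -0.015 ] bot [ 0.5858 -0.0109]
[341 311] top [ 0.3628 -0.0401] bot [ 0.3923 -0.0372]
[310 302] top [0.3706 0.0574] bot [0.4005 0.0647]
```

Rack is parallel to the fence (slope -0.049 against -0.046) with about 13 mm to go. Closing in with force checks.

```bash
python3 -m inch '[9,0.3,0,0,0,0,0, 9,0.6,0,0,0,0,0, 9,0.8,0,0,0,0,0, 9,1,0,0,0,0,0, 9,1,0,0,0,0,0]' | head -4; for i in 1; do python3 -m inch '[9,0.15,0,0,0,0,0, 9,0.15,0,0,0,0,0]' | head -4;  python3 -m inch '[9,0.15,0,0,0,0,0, 9,0.15,0,0,0,0,0]' | head -4; done
```

```text
time: 27.12
eef_pos: [0.5087, -0.0441, 0.0289]
tcp_rot: [[0.046, 0.999, 0.0], [0.999, -0.046, 0.0], [0.0, 0.0, -1.0]]
contact_force: [-0.3, -0.7, 0.4]
time: 27.38
eef_pos: [0.5088, -0.0428, 0.0289]
tcp_rot: [[0.046, 0.999, 0.0], [0.999, -0.046, 0.0], [0.0, 0.0, -1.0]]
contact_force: [-0.0, 0.1, -0.3]
time: 27.62
eef_pos: [0.5088, -0.0413, 0.0289]
tcp_rot: [[0.046, 0.999, 0.0], [0.999, -0.046, -0.0], [-0.0, 0.0, -1.0]]
contact_force: [-0.8, -1.0, 0.5]
```

```bash
for k in 1; do python3 -m inch '[9,0.1,0,0,0,0,0, 9,0.1,0,0,0,0,0]' | sed -n '2p;4p'; python3 -m inch '[9,0.1,0,0,0,0,0, 9,0.1,0,0,0,0,0]' | sed -n '2p;4p'; python3 -m inch '[9,0.1,0,0,0,0,0, 9,0.1,0,0,0,0,0]' | sed -n '2p;4p'; done
python3 - rk3 <<'E'
from rk import *
rack()
E
```

```text
eef_pos: [0.5086, -0.041, 0.029]
contact_force: [-3.7, -8.7, 2.2]
eef_pos: [0.5084, -0.0408, 0.029]
contact_force: [-6.6, -15.9, 3.8]
eef_pos: [0.5083, -0.0406, 0.029]
contact_force: [-8.0, -25.0, 4.2]
0.56 148847 [ 0.5083 -0.0406  0.029 ] -0.11871945296879846
[ 3 39] top [0.3913 0.0783] bot [0.3351 0.1019]
[206  26] top [0.4715 0.0751] bot [0.4529 0.0972]
[440  27] top [0.5565 0.0707] bot [0.5778 0.0907]
[639  39] top [0.6352 0.0665] bot [0.6933 0.0845]
[634  98] top [0.6357 0.0447] bot [0.6941 0.0525]
[594 282] top [ 0.6299 -0.0326] bot [ 0.6856 -0.061 ]
[427 293] top [ 0.5542 -0.0333] bot [ 0.5744 -0.0621]
[215 293] top [ 0.4623 -0.0288] bot [ 0.4393 -0.0555]
[ 48 284] top [ 0.3867 -0.0217] bot [ 0.3282 -0.0451]
[ 36 242] top [ 0.3863 -0.0023] bot [ 0.3276 -0.0165]
```

Contact is firm and the face positions match the fence line. Backing off and checking from above.

```bash
python3 -m inch '[9,-0.4,0,0,0,0,0, 9,-1,0,0,0,0,0, 9,-3,0,0,0,0,0, 9,-5,0,0,0,0,0, 9,-5,0,-6,0,0,0, 9,-5,0,-12,0,0,0, 9,-5.5,2,-18,0,0,0, 9,-6,4,-24,0,0,0, 9,-6,6,-30,0,0,0, 9,-6,8,-36,0,0,0]'; python3 -m inch '[9,0,0,-3,0,0,0, 9,0,0,-3,0,0,0, 9,0,0,-3,0,0,0]'
python3 - rk4 <<'E'
from rk import *
s,m=rack()
R=dict(eef_pos=s['eef_pos'],tcp_rot=s['tcp_rot'])
for n,z in [('fence_pointer',.036),('mark',.036),('square_clip',.03),('fence',.046),('rack_near_corner',.031),('rack_far_corner',.031)]:
    for r in ctrl.look_for('wrist',n)[:1]: print(n,r['conf'],r['position'],at('wrist',r['position'],z,s))
im=cv2.imread('pics/rk4.png',0)
# gap profile across the face: brightness from y=.03 to .11 at several x, z=.046 plane
for x in [.40,.44,.48,.52,.56,.60,.62]:
    v=[]
    for y in np.arange(.056,.1,.003):
        u=proj('wrist',[x,y-(x-.508)*.046,.05],s); v.append(im[int(round(u[1])),int(round(u[0]))] if 0<=u[1]<480 and 0<=u[0]<640 else -1)
    print(x,v)
E
```

```text
time: 29.72
eef_pos: [0.5853, -0.1018, 0.3878]
tcp_rot: [[0.046, 0.999, 0.0], [0.999, -0.046, 0.0], [0.0, 0.0, -1.0]]
contact_force: [0.2, -1.0, 0.6]
gripper_width: 0.965
finger_force: 0.0
time: 30.1
eef_pos: [0.5846, -0.1018, 0.414]
tcp_rot: [[0.046, 0.999, -0.002], [0.999, -0.046, 0.001], [0.001, -0.002, -1.0]]
contact_force: [-0.2, -0.2, -0.3]
gripper_width: 0.968
finger_force: 0.0
0.73 11527 [ 0.5846 -0.1018  0.414 ] -0.2050063844789794
[351  82] top [0.6349 0.0657] bot [0.6406 0.0776]
[350 153] top [ 0.6306 -0.0355] bot [ 0.6358 -0.0358]
[190 153] top [ 0.386  -0.0232] bot [ 0.3618 -0.022 ]
[187  82] top [0.3946 0.0787] bot [0.3714 0.0921]
fence_pointer 0.7 [338.9, 69.9] [0.6194 0.0888 0.036 ]
mark 0.77 [416.0, 62.0] [0.737  0.0957 0.036 ]
square_clip 0.82 [425.0, 8.0] [0.752  0.1731 0.03  ]
fence 0.89 [340.5, 72.5] [0.6211 0.0828 0.046 ]
rack_near_corner 0.61 [271.3, 117.1] [0.5107 0.0255 0.031 ]
rack_far_corner 0.96 [263.5, 115.2] [0.4986 0.029  0.031 ]
0.4 [np.uint8(178), np.uint8(188), np.uint8(188), np.uint8(131), np.uint8(235), np.uint8(233), np.uint8(211), np.uint8(215), 
[... 777 characters left out ...]
p.uint8(27)]
0.56 [np.uint8(50), np.uint8(176), np.uint8(173), np.uint8(214), np.uint8(239), np.uint8(239), np.uint8(232), np.uint8(217), np.uint8(221), np.uint8(215), np.uint8(214), np.uint8(211), np.uint8(211), np.uint8(183), np.uint8(56)]
0.6 [np.uint8(119), np.uint8(173), np.uint8(178), np.uint8(170), np.uint8(233), np.uint8(232), np.uint8(233), np.uint8(219), np.uint8(217), np.uint8(202), np.uint8(212), np.uint8(210), np.uint8(210), np.uint8(179), np.uint8(85)]
0.62 [np.uint8(154), np.uint8(182), np.uint8(186), np.uint8(179), np.uint8(232), np.uint8(231), np.uint8(227), np.uint8(215), np.uint8(214), np.uint8(153), np.uint8(125), np.uint8(121), np.uint8(145), np.uint8(114), np.uint8(37)]
```

No dark gap anywhere along the face, and the profile is uniform, so the rack is flush. Now a numeric check of pointer against mark after the push.

Run:
```python
from fit import *
import json
im=cv2.imread('pics/rk4.png',0); s=ctrl.state()
def run(im,s,dy):
  p=[.4908,.3472,-.046]
  for x in np.arange(.222,.272,.003):
    ys=np.arange(-.275,-.205,.001); v=[]
    for y in ys:
        u=proj('wrist',W(p,(x,y,.036)),s); v.append(cv2.getRectSubPix(im,(1,1),tuple(map(float,u)))[0,0])
    d=np.array(v)<80
    i=int(np.argmin(abs(ys+.241))); 
    if not d[i]: print(round(x,3),'-'); continue
    a=b=i
    while a>0 and d[a-1]: a-=1
    while b<len(d)-1 and d[b+1]: b+=1
    print(round(x,3),'width',b-a+1,'mid',round((ys[a]+ys[b])/2*1000,1))
run(im,s,0); print('before push'); run(cv2.imread('pics/w6.png',0),json.load(open('s6.json')),0)
```

```text
0.222 width 34 mid -241.5
0.225 width 31 mid -242.0
0.228 width 27 mid -242.0
0.231 width 22 mid -242.5
0.234 width 18 mid -242.5
0.237 width 15 mid -242.0
0.24 width 11 mid -242.0
0.243 width 14 mid -243.5
0.246 width 18 mid -243.5
0.249 width 23 mid -243.0
0.252 width 27 mid -243.0
0.255 width 32 mid -243.5
0.258 width 34 mid -243.5
0.261 width 35 mid -243.0
0.264 width 35 mid -243.0
0.267 width 35 mid -243.0
0.27 width 35 mid -243.0
before push
0.222 width 31 mid -243.0
0.225 width 27 mid -243.0
0.228 width 23 mid -243.0
0.231 width 19 mid -243.0
0.234 width 14 mid -243.5
0.237 width 10 mid -243.5
0.24 width 12 mid -243.5
0.243 width 15 mid -243.0
0.246 width 18 mid -243.5
0.249 width 24 mid -243.5
0.252 width 29 mid -243.0
0.255 width 33 mid -243.0
0.258 width 32 mid -243.5
0.261 width 33 mid -244.0
0.264 width 32 mid -243.5
0.267 width 32 mid -243.5
0.27 width 66 mid -242.5
```

Pointer and mark agree within about 1 mm, the rack is flush, and the robot is clear at 0.41 m. Handing in.

```bash
python3 -c "
from rig import ctrl
print(ctrl.hand_in())"
```

```text
the job is handed in; nothing more can be done
None
```

The fence is set to the pointed clip within about 1 mm by the wheel alone, the rack lies flush along the fence, and the job is handed in at about 30 s; the one close call was the final push, which read about 25 N on the rack, right at the fence's yield, and the check afterwards showed the pointer still on its mark.

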